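# Slide a dye sample plate under a spring clip

## Robot

A 6-joint arm with a two-finger parallel gripper is mounted at the origin on the work surface. World frame = base frame: x ahead of the robot, y to its left, z up, the work surface at z = 0. Lengths are in mm, angles in degrees, forces in N, time in s.
With the tool pointing down it reaches from about 350 to 850 mm from the base axis. Payload 8.1 kg.
Tool frame: the origin (TCP) lies midway between the tips of the shut fingers; the grasp point (between the pads) lies grip_depth behind it (grip_depth is the distance from the TCP to the grasp point, in mm); z points along the fingers, y is the line along which they close (so a half turn about z gives the same grasp; the last joint's range is limited). The gripper opens to 85 mm and grips with 20 to 120 N. Pads are 22 mm wide; open, the fingers measure 114 mm over their backs; the gripper's body (76 mm by 85 mm) begins 54 mm behind the grasp point. The pads swing forward as they close: fully open they stand 13 mm farther back than shut.
Start: joints at [-76.226, 7.471, 85.268, -0, 87.261, -4.893], TCP at [192.06, -568.435, 231.292] pointing down, gripper open.
Joint ranges: [-169.43, 169.43], [-51.17, 129.36], [1.28, 143.12], [-76.62, 256.62], [0, 156.53], [-152.29, 152.29]. Speed limits (degrees/s): [136.94, 136.94, 159.86, 180, 180, 180].

## Interface

Orientations are given as [roll, pitch, yaw] about the fixed x, y, z axes, in that order (R = Rz(yaw) Ry(pitch) Rx(roll)).
In Python, from bench import sense, snapshot, hand_in, grip_depth gives the robot as it stands. The module is installed in compiled form; this text tells all that it offers.
- The arm moves only by the tool apply_moves, never from a script. Its argument "series" is text: rows parted by semicolons, each of 5 numbers parted by spaces: the shift along the tool's x, y, z each as a share of 0.3 m, from -1 to 1, then the turn about the tool's z as a share of 2 rad, from -1 to 1, then the gripper's target within -1 to 1 (shut at 1, half-way at 0, fully open at -1). In form: tx ty tz twist gripper; .... A call has 1 to 5 rows; each row shifts and turns the commanded pose from where the row before left it, along the tool's axes as they then stand; what a row does not reach is not made up. A row lasts 1/12 s, in which the tool goes at most 41.7 mm and 7.16 degrees, less where a joint would pass 70% of its speed; a pose out of reach is approached as far as the arm can. A call with a number of a shift or a turn outside -1 to 1 is refused whole. A call with a gripper value outside its range is refused whole. The fingers move at their own pace and stop on an object; "squeeze" is the grip in N (left out, the last holds). Time passes only in rows, so rows that do not move let the fingers close. It gives the time, the measured TCP pose, the force, the opening and the grip force at its end, in the units of the state.
- sense(): the state, without advancing time (a new reading comes with each control period).
- snapshot(name): name is "scene" or "top" or "wrist"; returns a dict with "frame" (480x640x3 uint8, blue, green, red), "depth" (480x640 float32, mm along the optical axis (not along the pixel's ray), 0 where there is no reading), "intrinsics" (3x3 intrinsics, pixels), "extrinsics" (4x4, takes a point from camera to world coordinates); the wrist camera has in their place "tool_from_camera" (4x4, takes a point from camera to tool coordinates, whose origin is the TCP and whose axes are the flange's). Camera axes: x right, y down, z forward; pixel columns grow to the right and rows downward; lengths in mm; the calibration is good to about 2 mm. A picture is of the moment at which its call begins: read the wrist's pose just before it.
- hand_in(): hands the job in; it is judged then, once.
The state is a dict: "time": time; "joint_pos": joint angles; "qd": joint speeds; "joint_efforts": joint torques, N m; "tool_pos": TCP position; "tcp_rot": TCP orientation; "ft_force": force on the tool from outside, world axes, zero at the start; "wrist_torque": the same for the moment, N m; "finger_gap": finger opening in mm; "grip_force": force on a finger pad.
Only numpy, scipy, OpenCV 4.12 (cv2) and the standard library are available. Lean on these libraries where they do the work, as an engineer would, in place of code of your own. Each camera call takes 0.05 s, during which the arm holds its last target. There are 200 camera calls.

## Task

With one fingertip press the red paddle of the spring clip down and keep it down, so that the clip's nose lifts, and meanwhile with the other fingertip push the blue sample plate along its channel under the nose until it is fully home against the yellow end stop. Only then let the paddle up so that the clip clamps the plate, and move clear. Only push the plate, never pinch or lift it, and leave the jar, the bowl and the green spare plate where they stand.

Things in the scene. Friction and masses are not known exactly. Their poses are not given: they have to be found in the camera images.
- holder: Fixed grey holder slab, 200 by 84 by 20 mm high. Origin on the table under the middle line of the plate's channel; x along the channel to the yellow stop, y towards the red paddle, z up. Slab: x -108 to 92, y -36 to 48. Bed (channel floor) at z = 20. Two rails 6 mm high, inner faces at y = +-23.5, x -100 to 80; behind the plate the channel is open and a finger fits between them.
- axle (a point): Middle of the clip's 8 mm steel axle, at (-19, 34, 38) mm in the holder's frame. The axle runs along the holder's x, from x = -94 to 56, between the channel and the paddle, in two posts at x = -98 and 60, each 8 by 12 mm and 24 mm high above the bed.
- stop (a point): Centre of the lower edge of the yellow end stop's face, at (70, 0, 20) mm in the holder's frame. The stop is 10 mm high above the bed and 53 mm wide. The plate is home when its front edge touches this face; its origin is then at x = 35 in the holder's frame.
- plate: Loose blue sample plate, 70 (x, along the channel) by 44 by 10 mm thick, 40 to 85 g; origin at the centre of its underside, x towards the stop. It lies on the bed between the rails with 1.5 mm play each side, its front edge at first 7 to 25 mm short of the nose (origin at x = -27 to -9 mm in the holder's frame). Its rear face is there to push.
- paddle (a point): Middle of the top of the clip's red paddle, moving with it: a flat strip 110 mm long (holder x -90 to 20), 24 mm wide. In the holder's frame: at rest it slopes, rising outwards by 0.41 rad, middle at y = 67.5, z = 36; fully pressed it is level, middle at y = 64, z = 23 (3 mm above the bed, hard limit), inner edge at y = 52. A fingertip can slide along it in x while pressing.
- nose (a point): Middle of the underside of the clip's nose, a blunt steel cylinder 8 mm in diameter and 14 mm long (x = 33 to 47, y = 0 in the holder's frame), over the channel at the end of an arm 14 mm wide. At rest it is 3 mm above the bed and blocks the plate; fully pressed it is about 17 mm above the bed.
- clip (a joint): Angle of the spring clip, rad: 0 at rest (nose down), growing as the paddle is pressed, 0.41 at the hard limit. The 10 mm plate passes above about 0.20 (paddle's middle less than about 9 mm above the bed); clamped on the plate it reads about 0.20. The paddle takes about 2 N to start and 7 N fully pressed; let go, it springs back.
- jar: Loose amber jar with a black cap, 52 mm diameter, 75 mm high, a bystander; origin at the centre of its underside.
- bowl: Loose white bowl, 76 mm diameter, 40 mm high, a bystander; origin at the centre of its underside.
- spare: Loose green spare plate, 70 by 44 by 10 mm, lying on the table, a bystander; origin at the centre of its underside.

How it is judged (in metres and radians):
On the way, in this order (a step that is already met when the one before it is completed fails the run):
1. the paddle is held down by a finger, the nose lifted clear, before the plate is under it (value of joint clip above 0.22 rad and contact force between the fingers and holder above 0.5 N and x of plate in the frame of holder below 0.01 m), for 0.1 s.
2. the plate is home against the stop while a finger still holds the paddle down (x of plate in the frame of holder between 0.032 and 0.0385 m and z of plate in the frame of holder below 0.0235 m and value of joint clip above 0.22 rad and contact force between the fingers and holder above 0.5 N), for 0.1 s.
At the end, for the whole second after the job is handed in: The plate lies flat on the bed, at rest, within 3 mm of the end stop, and the released clip clamps it (clip between 0.15 and 0.26 rad) (x of plate in the frame of holder between 0.032 and 0.0385 m and z of plate in the frame of holder below 0.0235 m and value of joint clip between 0.15 and 0.26 rad and linear speed of plate below 0.01 m/s); the robot touches nothing.
It fails at once if the plate is lifted more than 5 mm off the bed (z of plate in the frame of holder above 0.025 m).
It fails at once if the plate is tipped (angle between plate's own z axis and vertical above 0.2 rad).
It fails at once if the jar is moved more than 15 mm (distance of jar from where it was at the start of the episode above 0.015 m).
It fails at once if the bowl is moved more than 15 mm (distance of bowl from where it was at the start of the episode above 0.015 m).
It fails at once if the spare is moved more than 15 mm (distance of spare from where it was at the start of the episode above 0.015 m).
It also fails if it takes over 35 s, if anything falls off the work surface, if the arm or the gripper's body presses on something with over 40 N, if the wrist force passes 120 N, or if a joint passes its speed limit or range.

## Working session

There is one attempt and no reset: what is moved stays moved. The work goes in short steps, Python scripts to look and compute and a tool call to move; the robot and the scene stay as the last step left them, time stands still between calls to the robot, and variables do not carry over. Pictures are saved under pics/ and viewed, at most 10 in all, crops included, and the job is handed in when it is done.

Besides the shell and the picture viewer there is one more tool, called as name(argument=value, ...) on one line, values as JSON. apply_moves: Moves the arm, as the interface text tells. Its arguments: {"type":"object","properties":{"series":{"type":"string"},"squeeze":{"type":"number"}},"required":["series"]}

```bash
mkdir -p pics; python3 - <<'E'
from bench import *
import cv2,numpy as np
s=sense();print(s,grip_depth)
for n in("scene","top"):
    d=snapshot(n);cv2.imwrite(f"pics/{n}0.png",d["frame"]);np.savez(f"{n}0.npz",**d)
    print(d["intrinsics"],d["extrinsics"])
E
```

```text
{'time': 0.0, 'joint_pos': array([-7.62263106e+01,  7.51574290e+00,  8.53295241e+01, -3.53907371e-04,
        8.72614974e+01, -4.89310965e+00]), 'qd': array([-0.02612623,  0.00123846,  0.00338018, -0.05027273,  0.05574009,
       -0.07747933]), 'joint_efforts': array([-5.43915721e-04, -5.69400537e+01, -5.00543725e+01, -1.97142240e-04,
        1.50649360e-02, -4.78407372e-06]), 'tool_pos': array([ 191.92515246, -567.89356507,  230.23546897]), 'tcp_rot': array([-1.79893595e+02, -8.75450547e-03,  1.86668082e+01]), 'ft_force': array([ 0.1432764 ,  0.09919813, -0.56717198]), 'wrist_torque': array([-0.00346573, -0.01257961, -0.00544426]), 'grip_force': 0.0, 'finger_gap': 85.48723636699454} 18.700000000000003
[[498.98243425   0.         325.68693058]
 [  0.         498.98243425 235.8993141 ]
 [  0.           0.           1.        ]] [[ 7.83497274e-01  5.27961236e-01 -3.27702540e-01  9.10862951e+02]
 [ 6.21354190e-01 -6.59585071e-01  4.22926123e-01 -2.98526075e+02]
 [ 7.14089503e-03 -5.34980811e-01 -8.44834031e-01  7.81131441e+02]
 [ 0.00000000e+00  0.00000000e+00  0.00000000e+00  1.00000000e+00]]
[[508.2702901    0.         319.20892259]
 [  0.         508.2702901  231.49113762]
 [  0.           0.           1.        ]] [[-2.01342297e-02 -9.99260978e-01  3.27431032e-02  5.74293594e+02]
 [-9.99286643e-01  1.90665766e-02 -3.25986460e-02  9.72953015e+01]
 [ 3.19502559e-02 -3.33760943e-02 -9.98932038e-01  9.00147031e+02]
 [ 0.00000000e+00  0.00000000e+00  0.00000000e+00  1.00000000e+00]]
```

View pics/top0.png

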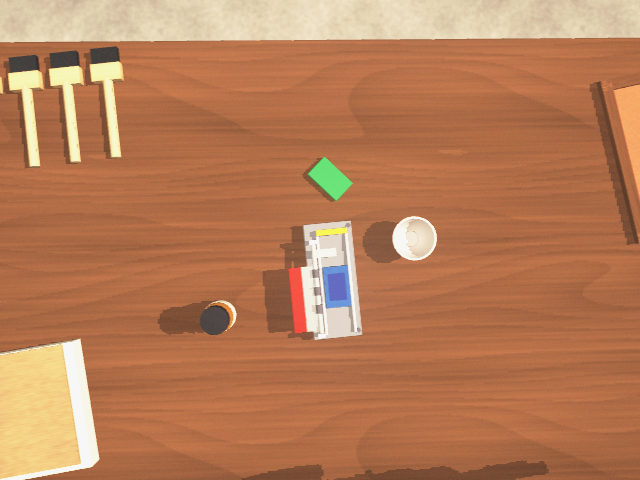

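View pics/scene0.png

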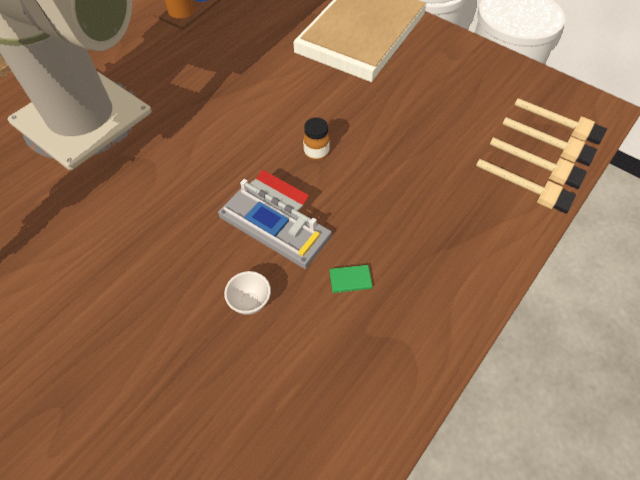

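```bash
cat > h.py <<'E'
import numpy as np,cv2
def masks(f):
    h=cv2.cvtColor(f,cv2.COLOR_BGR2HSV)
    r=lambda a,b:cv2.inRange(h,a,b)
    return dict(red=r((0,200,120),(5,255,255))|r((175,200,120),(180,255,255)),
      yellow=r((25,140,120),(34,255,255)),blue=r((100,120,60),(130,255,255)),green=r((50,120,60),(80,255,255)))
def at_z(px,K,T,z):
    px=np.atleast_2d(np.asarray(px,float))
    d=np.c_[(px-[K[0,2],K[1,2]])/[K[0,0],K[1,1]],np.ones(len(px))]@T[:3,:3].T
    return T[:3,3]+d*((z-T[2,3])/d[:,2])[:,None]
def blob(m):
    c=max(cv2.findContours(m,cv2.RETR_EXTERNAL,cv2.CHAIN_APPROX_NONE)[0],key=cv2.contourArea)
    return c[:,0,:]
def rect(m,K,T,z):
    w=at_z(blob(m),K,T,z)[:,:2].astype(np.float32)
    r=cv2.minAreaRect(w);return np.round(r[0],1),np.round(r[1],1),round(r[2],1)
E
python3 - <<'E'
from h import *
for n in("top","scene"):
    d=np.load(f"{n}0.npz");K,T=d["intrinsics"],d["extrinsics"]
    m=masks(d["frame"])
    for k,z in(("red",36),("yellow",30),("blue",30),("green",10)):
        b=blob(m[k]);print(n,k,rect(m[k],K,T,z),b.min(0),b.max(0))
    if n=="top":print(at_z([(304,226),(351,222),(361,333),(314,339)],K,T,20)[:,:2].round(1), at_z([(414,238)],K,T,40),at_z([(216,320)],K,T,75))
E
```

```text
Traceback (most recent call last):
  File "h.py", line 12, in blob
    c=max(cv2.findContours(m,cv2.RETR_EXTERNAL,cv2.CHAIN_APPROX_NONE)[0],key=cv2.contourArea)
ValueError: max() iterable argument is empty
```

```bash
sed -i 's/(0,200,120),(5,/(0,150,120),(6,/;s/(175,200,120)/(172,150,120)/;s/(25,140,120),(34/(24,140,120),(36/' h.py
python3 - <<'E'
from h import *
for n in("top","scene"):
    d=np.load(f"{n}0.npz");K,T=d["intrinsics"],d["extrinsics"]
    m=masks(d["frame"])
    h=cv2.cvtColor(d["frame"],cv2.COLOR_BGR2HSV)
    if n=="top":print([h[y,x] for x,y in((299,310),(331,232),(328,290),(330,180))])
    for k,z in(("red",36),("yellow",30),("blue",30),("green",10)):
      try:
        b=blob(m[k]);print(n,k,rect(m[k],K,T,z),b.min(0),b.max(0))
      except Exception as e:print(n,k,e)
    if n=="top":print(at_z([(304,226),(351,222),(361,333),(314,339)],K,T,20)[:,:2].round(1), at_z([(414,238)],K,T,40),at_z([(216,320)],K,T,75))
E
```

```text
[array([  2, 186, 246], dtype=uint8), array([ 30, 166, 247], dtype=uint8), array([111, 125, 212], dtype=uint8), array([ 64, 139, 226], dtype=uint8)]
top red (array([487.5, 109.1]), array([110.7,  21. ]), 4.6) [288 267] [306 333]
top yellow (array([602.7,  49.5]), array([ 9.4, 50.7]), 4.3) [316 228] [345 235]
top blue (array([508.6,  41.2]), array([68.5, 41.4]), 4.0) [323 266] [350 307]
top green (array([696.7,  47.9]), array([69.3, 43.5]), 45.5) [308 157] [352 200]
[[ 6.132e+02  9.470e+01]
 [ 6.186e+02  1.300e+01]
 [ 4.264e+02 -1.000e-01]
 [ 4.182e+02  8.130e+01]] [[588.31333704 -92.08479885  40.        ]] [[462.3594974  238.97902288  75.        ]]
scene red (array([488.6, 109.6]), array([113.8,  25.6]), 4.5) [256 169] [308 204]
scene yellow (array([604. ,  47.2]), array([ 9.3, 54.2]), 4.8) [299 232] [318 254]
scene blue (array([511.8,  39.9]), array([70.8, 43.4]), 4.2) [245 202] [288 235]
scene green (array([698.9,  46.3]), array([69.8, 46.5]), 45.4) [330 265] [371 292]
```

apply_moves(series="0 0 0 0.062 -0.22; 0 0 0 0.062 -0.22; 0.06 -0.12 0 0 -0.22; 0.06 -0.12 0 0 -0.22; 0.06 -0.12 0 0 -0.22")

```text
time: 0.52
tool_pos: [237.4, -455.0, 229.9]
tcp_rot: [-179.9, 0.0, 4.4]
ft_force: [0.7, 0.7, 0.8]
finger_gap: 51.7
grip_force: 0.0
```

apply_moves(series="0.06 -0.12 0 0 -0.22; 0.06 -0.12 0 0 -0.22; 0.06 -0.12 0 0 -0.22; 0.06 -0.12 0 0 -0.22; 0.06 -0.12 0 0 -0.22")

```text
time: 0.93
tool_pos: [313.3, -268.2, 230.9]
tcp_rot: [-180.0, 0.0, 4.4]
ft_force: [1.7, 0.2, 0.2]
finger_gap: 52.1
grip_force: 0.0
```

apply_moves(series="0.06 -0.12 0 0 -0.22; 0.06 -0.12 0 0 -0.22; 0.06 -0.12 0 0 -0.22; 0.06 -0.12 0 0 -0.22; 0.06 -0.12 0 0 -0.22")

```text
time: 1.35
tool_pos: [389.1, -81.7, 231.2]
tcp_rot: [180.0, -0.0, 4.4]
ft_force: [0.8, -0.5, 0.3]
finger_gap: 52.3
grip_force: 0.0
```

apply_moves(series="0.06 -0.12 0 0 -0.22; 0.06 -0.12 0 0 -0.22; 0.03 -0.06 0 0 -0.22; 0 0 0 0 -0.22; 0 0 0 0 -0.22")

```text
time: 1.77
tool_pos: [426.6, 10.5, 230.8]
tcp_rot: [180.0, 0.1, 4.6]
ft_force: [0.5, -1.7, -0.1]
finger_gap: 52.0
grip_force: 0.0
```

```bash
cat > w.py <<'E'
from bench import *
from h import *
from scipy.spatial.transform import Rotation as R
import sys
def tool():
    s=sense();T=np.eye(4);T[:3,:3]=R.from_euler("xyz",s["tcp_rot"],degrees=True).as_matrix();T[:3,3]=s["tool_pos"];return s,T
def wrist(name):
    s,T=tool();d=snapshot("wrist");cv2.imwrite(f"pics/{name}.png",d["frame"])
    print(s["time"],s["tool_pos"].round(1),s["tcp_rot"].round(2),s["ft_force"].round(2),s["finger_gap"])
    return d,T@d["tool_from_camera"],d["intrinsics"]
E
python3 - <<'E'
from w import *
d,T,K=wrist("w1");np.savez("w1.npz",T=T,**d)
print(d["tool_from_camera"].round(2))
m=masks(d["frame"])
for k,z in(("red",36),("yellow",30),("blue",30)):
  try:b=blob(m[k]);print(k,rect(m[k],K,T,z),b.min(0),b.max(0))
  except Exception as e:print(k,e)
E
```

```text
1.7667 [426.6  10.5 230.8] [1.80e+02 7.00e-02 4.63e+00] [ 0.51 -1.74 -0.12] 51.96850531432011
[[  -0.     -0.96   -0.27   69.97]
 [   1.     -0.      0.     -0.69]
 [  -0.     -0.27    0.96 -142.67]
 [   0.      0.      0.      1.  ]]
red (array([488.2, 109.6]), array([110.8,  22.5]), 4.5) [202  59] [237 194]
yellow max() iterable argument is empty
blue (array([506.1,  29.2]), array([59.1, 17.6]), 4.4) [306  79] [326 151]
```

View pics/w1.png

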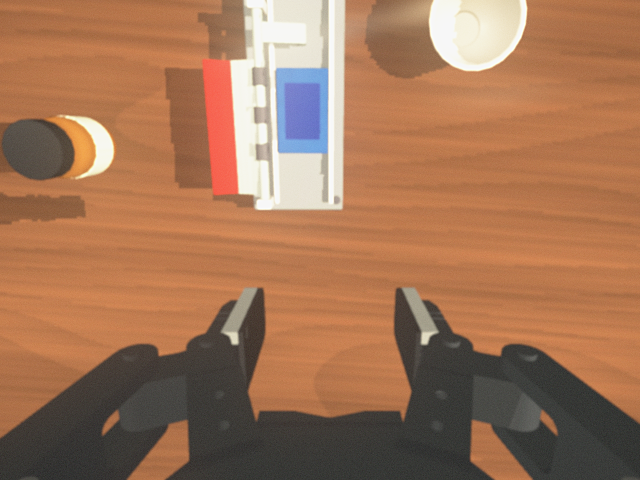

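```bash
python3 - <<'E'
from w import *
d=np.load("w1.npz");K,T=d["intrinsics"],d["T"];tc=d["tool_from_camera"]
print(at_z([(276.5,69),(327,68.5),(328,152.5),(278,153)],K,T,30)[:,:2].round(1))
print("slab rear",at_z([(257,209.5),(343,209.5)],K,T,20)[:,:2].round(1), "right rail z26 outer/inner @y=110",at_z([(343.5,110),(330,110),(272,110)],K,T,26)[:,:2].round(1))
for u,v in[(258,293),(245,310),(235,330),(248,340),(402,293),(415,310),(425,330),(412,340),(432,310),(225,310)]:
    z=d["depth"][v,u];p=tc@np.r_[(u-K[0,2])/K[0,0]*z,(v-K[1,2])/K[1,1]*z,z,1];print(u,v,z.round(1),p[:3].round(1))
E
```

```text
[[540.7  64.4]
 [544.5  22.5]
 [476.2  16.2]
 [472.3  60.2]]
slab rear [[417.6  79.1]
 [424.1  -2.1]] right rail z26 outer/inner @y=110 [[513.    5.7]
 [512.1  17.3]
 [508.1  67.5]]
258 293 141.5 [ 11.3 -27.2 -12.3]
245 310 128.2 [ 11.3 -29.1 -26. ]
235 330 115.2 [ 11.4 -29.3 -39.5]
248 340 120.5 [  5.7 -26.5 -35.7]
402 293 140.6 [ 11.6  26.2 -13. ]
415 310 128.3 [ 11.2  28.2 -26. ]
425 330 115.1 [ 11.4  28.3 -39.7]
412 340 120.8 [  5.5  25.6 -35.4]
432 310 136.9 [  7.3  36.3 -18.2]
225 310 136.6 [  7.5 -38.2 -18.4]
```

apply_moves(series="0.05 -0.094 0 0 -0.22; 0.049 -0.094 0 0 -0.22; 0 0 0.13 0 -0.22; 0 0 0.13 0 -0.22; 0 0 0.13 0 -0.22")

```text
time: 2.23
tool_pos: [452.6, 67.1, 113.6]
tcp_rot: [180.0, -0.1, 4.4]
ft_force: [0.3, -0.1, -0.4]
finger_gap: 51.9
grip_force: 0.0
```

apply_moves(series="0 0 0.1 0 -0.22; 0 0 0.05 0 -0.22; 0 0 0 0 -0.22; 0 0 0 0 -0.22")

```text
time: 2.57
tool_pos: [451.2, 66.8, 68.8]
tcp_rot: [180.0, 0.1, 4.4]
ft_force: [0.4, -0.7, 0.6]
finger_gap: 52.0
grip_force: 0.0
```

```bash
python3 - <<'E'
from w import *
d,T,K=wrist("w2");np.savez("w2.npz",T=T,**d)
E
```

```text
2.5667 [451.2  66.8  68.8] [1.7999e+02 1.3000e-01 4.3500e+00] [ 0.38 -0.72  0.58] 51.97149505389738
```

View pics/w2.png

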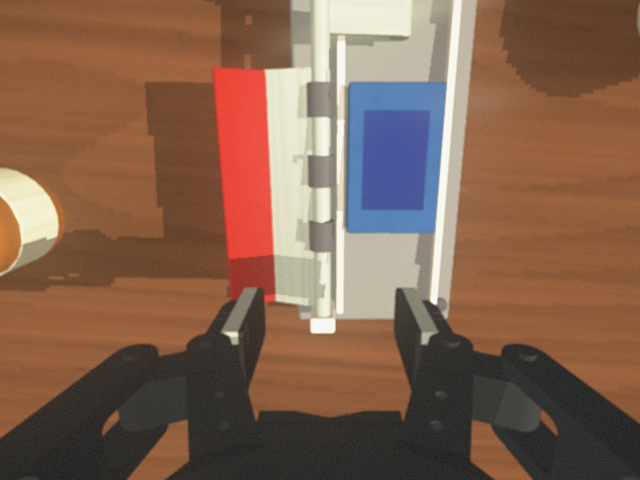

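```bash
python3 - <<'E'
from w import *
d=np.load("w2.npz");K,T=d["intrinsics"],d["T"]
a=np.deg2rad(4.5);H=np.array([[np.cos(a),np.sin(a)],[-np.sin(a),np.cos(a)]])
tcp=np.array([451.2,66.8])
for n,p,z in(("plate rear L,R",[(347,232),(436,233)],30),("plate front",[(350,82),(446,83)],30),("paddle near end outer,inner-red",[(231,302),(275,302)],36),("paddle far end",[(215,70),(265,70)],36),("post end",[(311,333),(335,333)],44),("rails inner",[(344,200),(436,255)],26)):
    print(n,((at_z(p,K,T,z)[:,:2]-tcp)@H.T).round(1).tolist())
E
```

```text
plate rear L,R [[21.0, -8.1], [20.3, -52.2]]
plate front [[90.1, -8.8], [89.5, -51.5]]
paddle near end outer,inner-red [[-13.8, 50.3], [-13.9, 28.2]]
paddle far end [[94.4, 49.1], [94.3, 27.8]]
post end [[-26.8, 9.8], [-26.9, -2.0]]
rails inner [[36.3, -6.7], [7.5, -54.2]]
```

apply_moves(series="0 -0.007 0.06 0 -0.22; 0 0 0.06 0 -0.22; 0 0 0 0 -0.22; 0 0 0.02 0 -0.22; 0 0 0 0 -0.22")

```text
time: 3.03
tool_pos: [453.3, 69.7, 28.7]
tcp_rot: [180.0, -0.1, 4.4]
ft_force: [-0.4, -3.2, 3.7]
finger_gap: 52.5
grip_force: 2.0
```

apply_moves(series="0 0 0.012 0 -0.22; 0 0 0.012 0 -0.22; 0 0 0 0 -0.22; 0 0 0 0 -0.22")

```text
time: 3.37
tool_pos: [454.0, 69.3, 22.3]
tcp_rot: [179.9, -0.2, 4.5]
ft_force: [-0.9, -6.5, 7.5]
finger_gap: 52.1
grip_force: 4.4
```

apply_moves(series="0 0 0.007 0 -0.22; 0 0 0 0 -0.22; 0 0 0 0 -0.22")

```text
time: 3.62
tool_pos: [454.2, 69.2, 20.5]
tcp_rot: [179.9, -0.2, 4.5]
ft_force: [-1.8, -6.9, 10.4]
finger_gap: 52.0
grip_force: 5.1
```

```bash
python3 - <<'E'
from w import *
d,T,K=wrist("w3");np.savez("w3.npz",T=T,**d)
z=d["depth"]
def P(u,v):
    q=z[v,u];return (T@np.r_[(u-K[0,2])/K[0,0]*q,(v-K[1,2])/K[1,1]*q,q,1])[:3].round(1)
m=masks(d["frame"])["red"];b=blob(m);print(b.min(0),b.max(0))
ys,xs=np.nonzero(cv2.erode(m,np.ones((7,7))))
q=np.array([P(u,v) for u,v in zip(xs[::20],ys[::20])]);print(np.percentile(q[:,2],[2,25,50,75,98]),q.mean(0))
s=snapshot("scene");cv2.imwrite("pics/s3.png",cv2.resize(s["frame"][140:280,190:370],None,fx=4,fy=4,interpolation=cv2.INTER_CUBIC))
E
```

```text
3.6167 [454.2  69.2  20.5] [179.9   -0.23   4.46] [-1.81 -6.95 10.35] 51.98590494448927
[198  62] [275 349]
[23.126 24.    24.5   24.9   26.   ] [504.04511401 106.87752443  25.39560261]
```

View pics/w3.png

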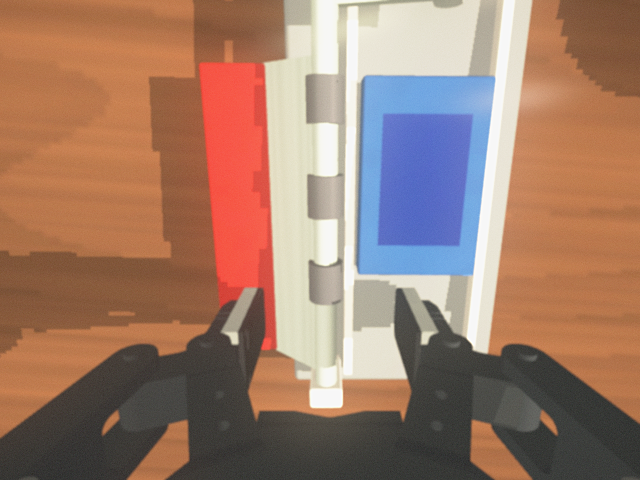

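View pics/s3.png

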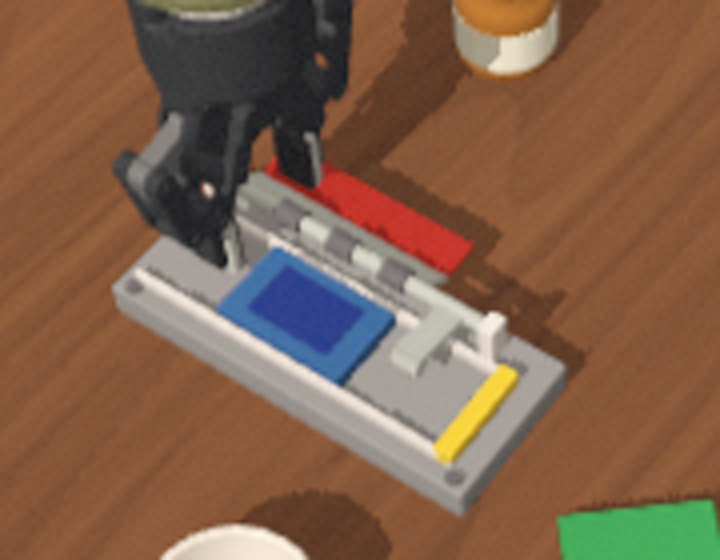

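apply_moves(series="0.016 0 0 0 -0.22; 0.016 0 0 0 -0.22; 0.016 0 0 0 -0.22; 0.016 0 0 0 -0.22; 0 0 0 0 -0.22")

```text
time: 4.13
tool_pos: [472.7, 71.9, 19.8]
tcp_rot: [-180.0, -0.1, 4.5]
ft_force: [-2.1, 0.2, 6.6]
finger_gap: 52.2
grip_force: 3.4
```

apply_moves(series="0.016 0 0 0 -0.22; 0.016 0 0 0 -0.22; 0.016 0 0 0 -0.22; 0.016 0 0 0 -0.22; 0 0 0 0 -0.22")

```text
time: 4.55
tool_pos: [491.8, 73.5, 19.8]
tcp_rot: [-180.0, -0.1, 4.5]
ft_force: [-1.6, 0.0, 7.0]
finger_gap: 52.1
grip_force: 3.3
```

apply_moves(series="0.016 0 0 0 -0.22; 0.016 0 0 0 -0.22; 0.016 0 0 0 -0.22; 0.012 0 0 0 -0.22; 0 0 0 0 -0.22")

```text
time: 4.97
tool_pos: [509.6, 74.9, 19.8]
tcp_rot: [-180.0, -0.1, 4.5]
ft_force: [-2.1, -0.9, 6.8]
finger_gap: 52.1
grip_force: 3.3
```

```bash
python3 - <<'E'
from w import *
d,T,K=wrist("w4");np.savez("w4.npz",T=T,**d)
E
```

```text
4.9667 [509.6  74.9  19.8] [-1.7997e+02 -1.1000e-01  4.4600e+00] [-2.14 -0.87  6.82] 52.08801715149125
```

View pics/w4.png

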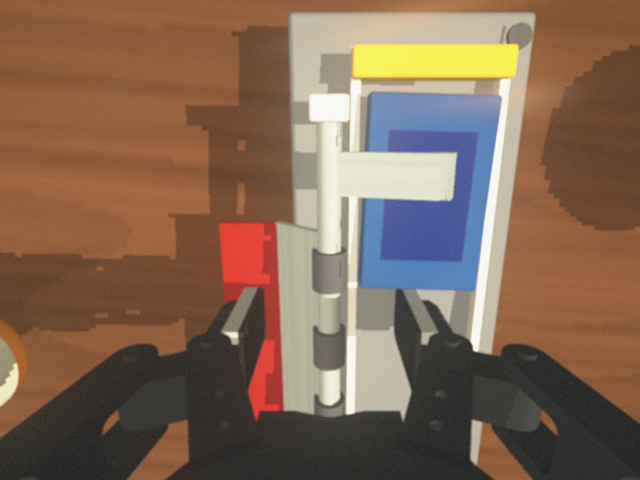

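apply_moves(series="0.01 0 0 0 -0.22; 0.007 0 0 0 -0.22; 0 0 0 0 -0.22; 0 0 0 0 -0.22")

```text
time: 5.35
tool_pos: [514.0, 75.2, 19.7]
tcp_rot: [-180.0, -0.1, 4.4]
ft_force: [-4.8, -0.6, 6.8]
finger_gap: 52.2
grip_force: 5.1
```

apply_moves(series="0.004 0 0 0 -0.22; 0 0 0 0 -0.22; 0 0 0 0 -0.22")

```text
time: 5.6
tool_pos: [514.0, 75.1, 19.5]
tcp_rot: [-180.0, 0.1, 4.5]
ft_force: [-9.2, -1.8, 11.1]
finger_gap: 52.1
grip_force: 7.4
```

apply_moves(series="-0.008 0 0 0 -0.22; -0.01 0 0 0 -0.22; 0 0 0 0 -0.22")

```text
time: 5.85
tool_pos: [511.8, 75.0, 20.9]
tcp_rot: [-180.0, -0.3, 4.4]
ft_force: [2.0, 0.2, 6.8]
finger_gap: 52.4
grip_force: 2.9
```

```bash
python3 - <<'E'
from w import *
d,T,K=wrist("w5")
E
```

```text
5.85 [511.8  75.   20.9] [-179.97   -0.34    4.44] [1.97 0.15 6.83] 52.42108498197531
```

View pics/w5.png

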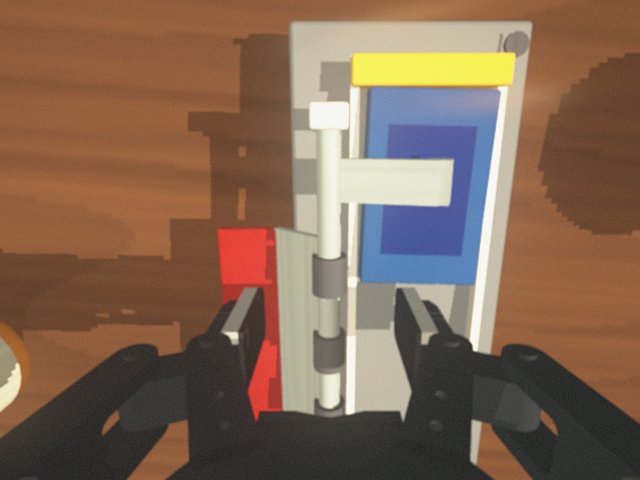

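The plate's front edge (row 87) meets the stop's edge (row 86), so it is home. Next I release the paddle slowly.

apply_moves(series="-0.01 0 -0.008 0 -0.22; 0 0 -0.015 0 -0.22; 0 0 -0.02 0 -0.22; 0 0 -0.03 0 -0.22; 0 0 -0.06 0 -0.22")

```text
time: 6.32
tool_pos: [503.8, 74.2, 56.6]
tcp_rot: [180.0, 0.3, 4.5]
ft_force: [-0.6, -0.1, -0.3]
finger_gap: 51.9
grip_force: 0.0
```

apply_moves(series="0 0 -0.12 0 -0.22; 0 0 -0.12 0 -0.22; 0 0 -0.12 0 -0.22; 0 0 0 0 -0.22; 0 0 0 0 -0.22")

```text
time: 6.73
tool_pos: [507.8, 74.4, 169.5]
tcp_rot: [180.0, -0.3, 4.5]
ft_force: [-0.7, -1.0, -0.6]
finger_gap: 52.3
grip_force: 0.0
```

```bash
python3 - <<'E'
from w import *
d,T,K=wrist("w6")
s=snapshot("scene");cv2.imwrite("pics/s6.png",np.vstack([cv2.resize(s["frame"][140:280,190:370],(720,560),interpolation=cv2.INTER_CUBIC)]))
E
```

```text
6.7333 [507.8  74.4 169.5] [179.98  -0.32   4.46] [-0.69 -1.03 -0.58] 52.324551903201254
```

View pics/w6.png

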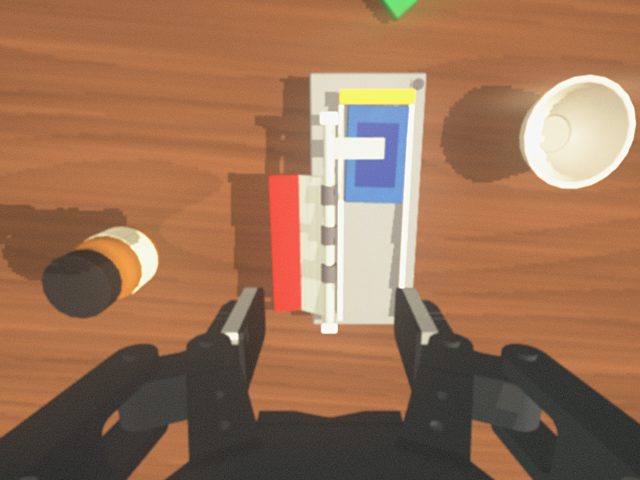

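The plate (front edge at row 104) sits against the stop with the nose on it, and the gripper is clear.

```bash
python3 -c "
from bench import *
print(hand_in())"
```

```text
the job is handed in; nothing more can be done
None
```

The blue plate is home against the yellow stop with the clip released onto it, the gripper is clear, and the job is handed in; the hand-in returned no verdict.

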